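# Close the pad press with its fold-out crank handle

### The job

Two small screw presses stand on the desk; one has a freshly glued note pad lying on its bed, the other is empty. On the press with the pad, first fold the crank's handle out until it stands fully upright, then turn the crank clockwise (seen from above) by the handle until it stops with the pressing plate down on the pad. Leave the handle standing, let go, and leave the empty press as it is.

Things in the scene. Friction and masses are not known exactly. Their poses are not given: they have to be found in the camera images.
- press: The press holding the pad, fixed: grey bed 150 x 190 x 20 mm, posts 80 mm left and right of the middle, a grey bridge beam 34 mm wide, top 122 mm up. A white pad 103 mm wide, 20 mm thick, sticks out in front of and behind the dark pressing plate; the other press has none. Origin: middle of the bed's underside, on the crank's upright axis; z up, y along the bridge, x along the pad.
- crank (a joint): Crank angle, rad. 0: arm points along the press's +x; grows clockwise seen from above; stop at 1.8, plate on the pad. Starts at 0 to 0.5. The arm is a flat steel bar 12 mm wide, 8 mm thick, top 169 mm above the desk, with the handle's pivot at its outer end, 70 mm from the axis. Stiff: about 2 N at the handle turns it; it stays where it is left.
- handle (a joint): Angle of the folding handle, rad. 0: folded back over the crank arm onto its rest, rising 35 degrees from the pivot towards the crank's axis; it grows as the handle is lifted outward; 0.96: upright on the outer end of the arm, at its stop. Starts at 0. Its pin lies level, across the arm. Stiff hinge: about 1.5 N at the ball moves it; stays where it is left.
- handle_pivot (a point): Middle of the handle's pivot pin, at the outer end of the crank arm, 70 mm from the crank's axis and 183 mm above the desk, between two steel cheeks 23 mm wide over all that reach 5 mm above the pin's middle.
- handle_ball (a point): Centre of the black ball on the handle's free end, 24 mm in diameter, 68 mm from the pivot, on a round steel stem 12 mm thick. Folded, it is 222 mm above the desk and 14 mm from the crank's axis, straight above the arm; nothing else is within 40 mm below its centre but the stem, its rest and the pivot cheeks. Upright, it is 251 mm above the desk, right above the pivot.
- spare_handle_ball (a point): Centre of the same ball on the folded handle of the other, empty press (same make and size); it must stay where it is.

How it is judged:
By the outcome, as a careful person would: the job done as asked, in the order asked, and still so for the second after the job is handed in, with the robot touching nothing.
It also fails if it takes over 40 s, if anything falls off the work surface, if the arm or the gripper's body presses on something with over 40 N, if the wrist force passes 120 N, or if a joint passes its speed limit or range.

### The arm

A 7-joint arm with a two-finger parallel gripper is mounted at the origin on the work surface. World frame = base frame: x ahead of the robot, y to its left, z up, the work surface at z = 0. Lengths are in m, angles in degrees, forces in N, time in s.
With the tool pointing down it reaches from about 0.35 to 0.9 m from the base axis. Payload 8.1 kg.
Tool frame: the origin (TCP) lies midway between the tips of the shut fingers; the grasp point (between the pads) lies 19 mm behind it (manip.grasp_offset is the z of the grasp point in the tool frame, in m); z points along the fingers, y is the direction in which the jaws open and shut (so a half turn about z gives the same grasp; the last joint's range is limited). The gripper opens to 92 mm and grips with 3 to 60 N. Pads are 19 mm wide; open, the fingers measure 130 mm over their backs; the gripper's body (75 mm by 190 mm) begins 47 mm behind the grasp point.
Start: joints at [-5.879, 24.895, 1.432, 90.138, -0.665, 64.973, -4.303], TCP at [0.625, -0, 0.227] pointing down, gripper open.
Joint ranges: [-149.89, 149.89], [-25.12, 119.58], [-72.63, 75.52], [4.76, 147.25], [-75.54, 255.54], [6.69, 114.76], [-157.13, 157.13]. Speed limits (degrees/s): [127.2, 127.2, 172.46, 172.46, 180, 180, 180].

### API

Orientations are given as [roll, pitch, yaw] about the fixed x, y, z axes, in that order (R = Rz(yaw) Ry(pitch) Rx(roll)).
In Python, from rig import sensors, vision, manip gives the robot as it stands. The module is installed in compiled form; this text tells all that it offers.
- The arm moves only by the tool carry_out, never from a script. Its argument "deltas" is a list of rows, each a list of 3 entries, a list of its own where there are three numbers: the shift along the tool's x, y, z in mm, then the turn, a rotation vector about the tool's x, y, z in degrees, then the closure in counts, from 0 (fully open) to 255 (shut). In form: [[[x, y, z], [wx, wy, wz], grip], ...]. A call has 1 to 5 rows; each row is the pose to reach, as a shift and turn from the pose commanded when the call began, along the tool's axes at that moment; what a row does not reach only later rows make up. A row lasts 1/10 s, in which the tool goes at most 50 mm and 8.59 degrees, less where a joint would pass 70% of its speed; a pose out of reach is approached as far as the arm can. A call with a gripper value outside its range is refused whole. The fingers move at their own pace and stop on an object; "force" is the grip in N (left out, the last holds). Time passes only in rows, so rows that repeat a pose let the fingers close. It gives the time, the measured TCP pose, the force and the opening at its end, in the units of the state.
- sensors.state(): the state, without advancing time (a new reading comes with each control period).
- vision.grab_frame(name): name is "scene" or "side" or "wrist"; returns the picture (384x512x3 uint8, red, green, blue); there is no depth.
- vision.get_calibration(name): a dict with "mtx" (3x3 intrinsics, pixels), "camera_from_world" (4x4, takes a point from world to camera coordinates). Camera axes: x right, y down, z forward; pixel columns grow to the right and rows downward; lengths in m; the calibration is good to about 2 mm. A picture is of the moment at which its call begins: read the wrist's pose just before it. get_calibration takes no time and is no camera call; for the wrist camera it gives the pose at the moment of the call.
- manip.hand_in(): hands the job in, once; it reports no verdict.
The state is a dict: "time": time; "qpos": joint angles; "dq": joint speeds; "tau": joint torques, N m; "tcp_pos": TCP position; "orientation": TCP orientation; "force": force on the tool from outside, world axes, zero at the start; "ft_torque": the same for the moment, N m; "opening": finger opening in m.
Only numpy, scipy, OpenCV 4.12 (cv2) and the standard library are available. Lean on these libraries where they do the work, as an engineer would, in place of code of your own. Each camera call takes 0.05 s, during which the arm holds its last target.

## Working session

There is one attempt and no reset: what is moved stays moved. The work goes in short steps, Python scripts to look and compute and a tool call to move; the robot and the scene stay as the last step left them, time stands still between calls to the robot, and variables do not carry over. Pictures are saved under pics/ and viewed, and the job is handed in when it is done.

Besides the shell and the picture viewer there is one more tool, called after "Call:" by a JSON object that holds its "name" and its "arguments", one argument or row to a line. carry_out: Moves the arm, as the interface text tells. Its arguments: {"type":"object","properties":{"deltas":{"type":"array","items":{"type":"array"}},"force":{"type":"number"}},"required":["deltas"]}

```bash
mkdir -p pics; python3 - <<'E'
from rig import sensors, vision, manip
import cv2
s=sensors.state();print(s)
print(manip.grasp_offset)
for n in ["scene","side","wrist"]:
    c=vision.get_calibration(n);print(n,c["mtx"].round(1).tolist(),c["camera_from_world"].round(4).tolist())
    im=vision.grab_frame(n);cv2.imwrite(f"pics/{n}0.png",im[:,:,::-1])
E
```

```text
{'time': 0.0, 'qpos': array([-5.87674057, 24.93413034,  1.43090941, 90.19134057, -0.66399859,
       64.97238778, -4.3029422 ]), 'dq': array([-0.00520031,  0.06687419, -0.03525967,  0.11623948, -0.0975855 ,
       -0.06553188, -0.01777357]), 'tau': array([ 3.89017032e-04, -6.67853522e+01,  9.84863900e-01, -3.14464223e+01,
       -6.05165795e-02,  4.27553023e-02,  1.12382318e-04]), 'tcp_pos': array([ 6.24473885e-01, -8.27737937e-05,  2.25955040e-01]), 'orientation': array([-1.79910861e+02,  8.68854649e-03,  8.99943587e+01]), 'force': array([ 0.10379219, -0.06948544, -0.34813495]), 'ft_torque': array([-0.07843389, -0.03458504,  0.00364654]), 'opening': 0.09188323164641525}
-0.0188
scene [[384.2, 0.0, 255.8], [0.0, 384.2, 190.7], [0.0, 0.0, 1.0]] [[-0.3116, 0.9502, 0.005, 0.1754], [0.7892, 0.2617, -0.5556, -0.3922], [-0.5293, -0.1692, -0.8314, 1.1653], [0.0, 0.0, 0.0, 1.0]]
side [[367.0, 0.0, 256.9], [0.0, 367.0, 190.7], [0.0, 0.0, 1.0]] [[0.7698, -0.6383, -0.0099, -0.4503], [-0.3257, -0.3793, -0.8661, 0.3338], [0.549, 0.6699, -0.4998, 0.4196], [0.0, 0.0, 0.0, 1.0]]
wrist [[267.5, 0.0, 256.4], [0.0, 267.5, 190.5], [0.0, 0.0, 1.0]] [[1.0, 0.0009, -0.0024, -0.6242], [0.0015, -0.9626, 0.2708, -0.0353], [-0.0021, -0.2708, -0.9626, 0.3899], [0.0, 0.0, 0.0, 1.0]]
```

View pics/scene0.png

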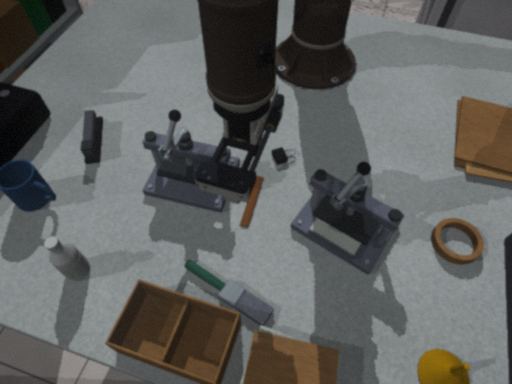

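View pics/side0.png

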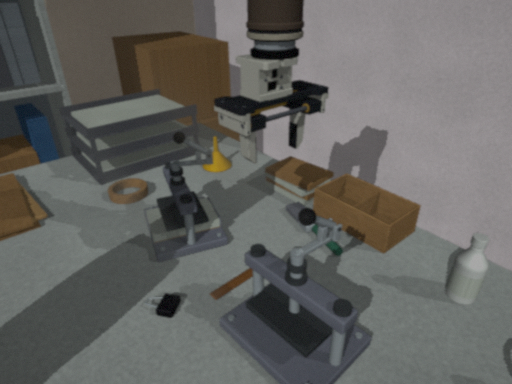

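View pics/wrist0.png

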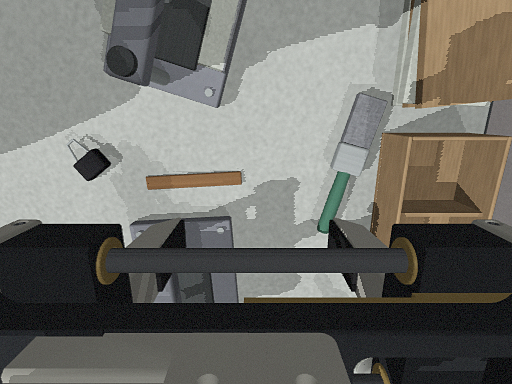

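The pad press is the right-hand one in the scene view (about 345,220) and the upper-left one in the side view (about 185,215). The empty one is partly under the gripper. I'll zoom in to measure.

```bash
python3 - <<'E'
import cv2
a=cv2.imread("pics/scene0.png")[150:280,280:420];cv2.imwrite("pics/sc_z.png",cv2.resize(a,None,fx=4.6,fy=4.6,interpolation=cv2.INTER_CUBIC)[:600])
a=cv2.imread("pics/side0.png")[120:270,130:240];cv2.imwrite("pics/sd_z.png",cv2.resize(a,None,fx=4,fy=4,interpolation=cv2.INTER_CUBIC))
E
```

```text
(no output)
```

View pics/sc_z.png

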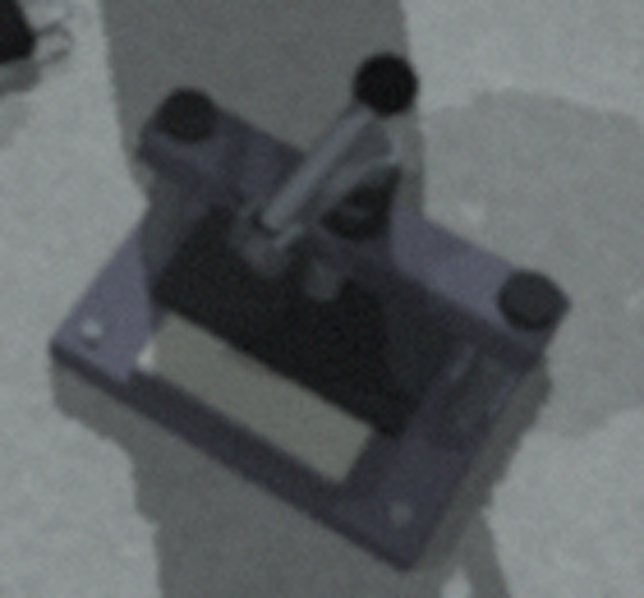

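View pics/sd_z.png

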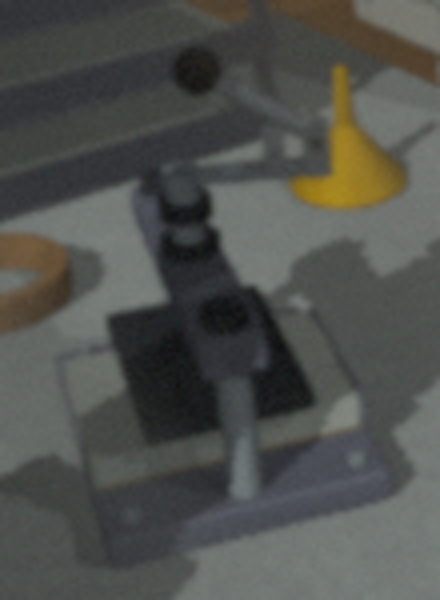

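```bash
cat > h.py <<'E'
import numpy as np
from rig import sensors, vision, manip
C={n:vision.get_calibration(n) for n in("scene","side")}
def proj(n,p,c=None):
    c=c or C[n];q=c["camera_from_world"]@np.append(p,1);u=c["mtx"]@q[:3];return u[:2]/u[2]
E
python3 - <<'E'
from h import *
from scipy.optimize import least_squares
sc=lambda u,v:np.array([280+u/4.6-.4,150+v/4.6-.4]); sd=lambda u,v:np.array([130+u/4-.4,120+v/4-.4])
def tri(a,b):
    return least_squares(lambda p:np.r_[proj("scene",p)-a,proj("side",p)-b],[.6,.2,.2])
for nm,a,b in[("ball",sc(386,84),sd(196,70)),("pivot",sc(262,243),sd(318,152)),("cap",sc(187,108),sd(225,313))]:
    r=tri(a,b);print(nm,r.x.round(4),r.fun.round(2))
def pts(v):
    x,y,w,c=v;R=np.array([[np.cos(w),-np.sin(w)],[np.sin(w),np.cos(w)]])
    P=lambda a,b,z:np.append(R@[a,b]+[x,y],z)
    d=np.array([np.cos(c),-np.sin(c)])
    return dict(ball=P(*(.0143*d),.222),piv=P(*(.07*d),.183),capL=P(0,-.08,v2),capR=P(0,.08,v2),fl=P(.075,-.095,.02),fr=P(.075,.095,.02))
v2=.128
obs=[("scene","ball",sc(386,84),1),("side","ball",sd(196,70),1),("scene","piv",sc(262,243),.6),("side","piv",sd(318,152),.6),("scene","capL",sc(187,108),.7),("scene","capR",sc(532,297),.7),("side","capL",sd(225,313),.7),("scene","fl",sc(57,342),.4),("scene","fr",sc(402,550),.4)]
f=lambda v:np.concatenate([(proj(n,pts(v)[k])-o)*w for n,k,o,w in obs])
r=least_squares(f,[.6,.2,-.3,.3],loss="soft_l1");print(r.x.round(4),np.degrees(r.x[2:]).round(1))
print(f(r.x).reshape(-1,2).round(1).tolist())
for k,p in pts(r.x).items():print(k,p.round(4))
E
```

```text
ball [0.5413 0.1874 0.2226] [ 0.21 -0.19  0.28  0.17]
pivot [0.5912 0.1598 0.1723] [ 0.29 -0.22  0.39  0.18]
cap [0.5044 0.1162 0.1288] [-0.02  0.02 -0.02 -0.01]
[ 0.5291  0.194  -0.3053  0.224 ] [-17.5  12.8]
[[-0.2, -0.0], [0.5, 0.5], [0.6, -2.7], [-0.3, -2.5], [0.4, 0.5], [-0.3, -0.0], [-0.1, -0.0], [-0.8, -0.5], [1.1, 0.8]]
ball [0.5414 0.1868 0.222 ]
piv [0.5895 0.1587 0.183 ]
capL [0.505  0.1177 0.128 ]
capR [0.5531 0.2703 0.128 ]
fl [0.572  0.0809 0.02  ]
fr [0.6292 0.2621 0.02  ]
```

```bash
cat >> h.py <<'E'
from scipy.spatial.transform import Rotation as Ro
B=np.array([.5291,.194]); AZ=-30.3
def delta(p,jaw):  # jaw: world azimuth of tool y; tool down
    s=sensors.state();R=Ro.from_euler("xyz",s["orientation"],degrees=True)
    T=Ro.from_euler("xyz",[180,0,jaw+90],degrees=True)
    print("t",round(s["time"],2),"tcp",s["tcp_pos"].round(4),"ori",s["orientation"].round(1),"F",s["force"].round(1),"op",round(s["opening"],4))
    print(" d",(R.inv().apply(np.array(p)-s["tcp_pos"])*1e3).round(1),"rot",(R.inv()*T).as_rotvec(degrees=True).round(1))
E
python3 - <<'E'
from h import *
from scipy.optimize import least_squares
r=least_squares(lambda p:np.r_[proj("scene",p)-[174,116],proj("side",p)-[307,216]],[.6,0,.2]);print(r.x,r.fun)
delta([.5414,.1868,.29],59.7)
E
```

```text
[ 0.53116384 -0.1731668   0.22278952] [ 0.84516865 -0.29442432  0.61331765  0.1000391 ]
t 0.15 tcp [ 0.6246 -0.      0.2261] ori [-179.9    0.    90. ] F [ 0.7 -0.7 -0.1] op 0.0916
 d [186.8 -83.3 -63.8] rot [ -0.1  -0.  -59.7]
```

Call:
{"name": "carry_out", "arguments": {
  "deltas": [
    [[0, 0, -40], [0, 0, 0], 0],
    [[20, -10, -64], [0, 0, -8], 0],
    [[55, -25, -64], [0, 0, -16], 0],
    [[90, -40, -64], [0, 0, -24], 0],
    [[125, -55, -64], [0, 0, -32], 0]
  ]
}}

```text
time: 0.65
tcp_pos: [0.5692, 0.1261, 0.2908]
orientation: [180.0, 0.0, 122.3]
force: [-0.1, -0.8, -0.7]
opening: 0.0918
```

```bash
python3 -c "
from h import *
delta([.5414,.1868,.29],59.7)"
```

```text
t 0.65 tcp [0.5692 0.1261 0.2908] ori [180.    0.  122.3] F [-0.1 -0.8 -0.7] op 0.0918
 d [66.2  8.9  0.8] rot [  0.    0.  -27.4]
```

Call:
{"name": "carry_out", "arguments": {
  "deltas": [
    [[22, 3, 0], [0, 0, -8], 0],
    [[44, 6, 0], [0, 0, -16], 0],
    [[66, 9, 0], [0, 0, -24], 0],
    [[66, 9, 0], [0, 0, -27.4], 0],
    [[66, 9, 0], [0, 0, -27.4], 0]
  ]
}}

```text
time: 1.15
tcp_pos: [0.5423, 0.1862, 0.2905]
orientation: [-180.0, -0.0, 149.5]
force: [0.7, -0.1, 0.5]
opening: 0.0916
```

```bash
python3 -c "
from h import *
import cv2
delta([.5414,.1868,.203],59.7)
c=vision.get_calibration('wrist')
im=vision.grab_frame('wrist');cv2.imwrite('pics/w1.png',im[:,:,::-1])
im=vision.grab_frame('scene');cv2.imwrite('pics/s1.png',im[:,:,::-1])
im=vision.grab_frame('side');cv2.imwrite('pics/d1.png',im[:,:,::-1])
for p in [[.5414,.1868,.222],[.5895,.1587,.183]]: print(proj('wrist',p,c))
"
```

```text
t 1.15 tcp [0.5423 0.1862 0.2905] ori [-180.    -0.   149.5] F [ 0.7 -0.1  0.5] op 0.0916
 d [ 1.   0.1 87.5] rot [-0.  -0.  -0.2]
[257.05728655 199.14692969]
[257.10295513 237.47402795]
```

View pics/w1.png

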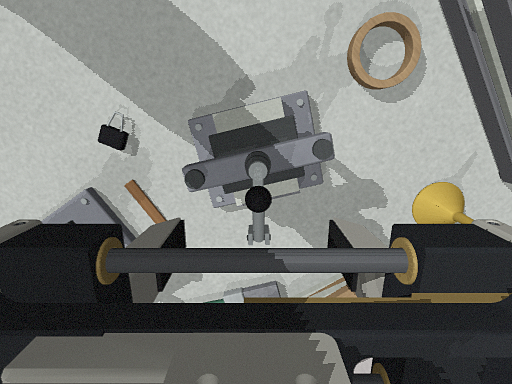

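View pics/d1.png

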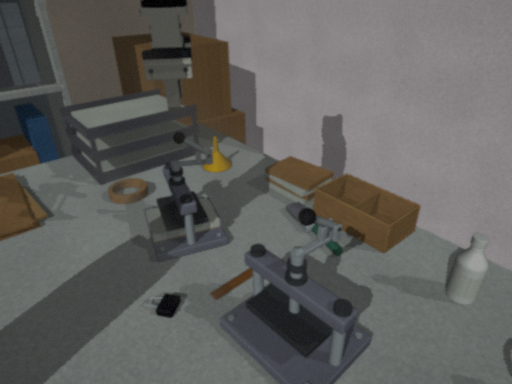

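The ball sits at (258,199) in the wrist view and the pivot at (258,236). Both match the fit to within about 1 px, so I'll descend and grasp.

Call:
{"name": "carry_out", "arguments": {
  "deltas": [
    [[1, 0, 35], [0, 0, 0], 0],
    [[1, 0, 65], [0, 0, 0], 0],
    [[1, 0, 87.5], [0, 0, 0], 0],
    [[1, 0, 87.5], [0, 0, 0], 100],
    [[1, 0, 87.5], [0, 0, 0], 150]
  ],
  "force": 15
}}

```text
time: 1.8
tcp_pos: [0.5421, 0.1859, 0.2037]
orientation: [-180.0, -0.0, 149.3]
force: [0.4, 0.4, 0.9]
opening: 0.0801
```

Call:
{"name": "carry_out", "arguments": {
  "deltas": [
    [[0, 0, 0], [0, 0, 0], 255],
    [[0, 0, 0], [0, 0, 0], 255],
    [[0, 0, 0], [0, 0, 0], 255],
    [[0, 0, 0], [0, 0, 0], 255],
    [[0, 0, 0], [0, 0, 0], 255]
  ],
  "force": 15
}}

```text
time: 2.3
tcp_pos: [0.5419, 0.1863, 0.2035]
orientation: [180.0, 0.0, 149.4]
force: [-0.6, -0.1, -0.5]
opening: 0.0401
```

Call:
{"name": "carry_out", "arguments": {
  "deltas": [
    [[0, 0, 0], [0, 0, 0], 255],
    [[0, 0, 0], [0, 0, 0], 255],
    [[0, 0, 0], [0, 0, 0], 255],
    [[0, 0, 0], [0, 0, 0], 255]
  ],
  "force": 15
}}

```text
time: 2.7
tcp_pos: [0.5426, 0.1871, 0.2035]
orientation: [179.9, 0.0, 149.4]
force: [3.3, 4.0, -1.9]
opening: 0.0226
```

```bash
python3 -c "
from h import *
d=np.array([np.cos(np.radians(AZ)),np.sin(np.radians(AZ))])
s=sensors.state();R=Ro.from_euler('xyz',s['orientation'],degrees=True)
print(s['opening'],s['force'])
for h in range(0,60,5):
    e=np.radians(180-35-h)
    q=lambda e:np.append(d*.068*np.cos(e),.068*np.sin(e))
    print(h,(R.inv().apply(q(e)-q(np.radians(145)))*1e3).round(1))
"
```

```text
0.022613079017784466 [ 3.30139891  3.95061537 -1.94099709]
0 [0. 0. 0.]
5 [-3.6  0.  -4.7]
10 [-7.6  0.1 -9.1]
15 [-12.    0.1 -13.1]
20 [-16.7   0.1 -16.7]
25 [-21.7   0.1 -19.9]
30 [-27.    0.2 -22.6]
35 [-32.5   0.2 -24.9]
40 [-38.1   0.2 -26.7]
45 [-43.9   0.3 -27.9]
50 [-49.8   0.3 -28.7]
55 [-55.7   0.3 -29. ]
```

Call:
{"name": "carry_out", "arguments": {
  "deltas": [
    [[-3.6, 0, -4.7], [0, 0, 0], 255],
    [[-7.6, 0.1, -9.1], [0, 0, 0], 255],
    [[-12, 0.1, -13.1], [0, 0, 0], 255],
    [[-16.7, 0.1, -16.7], [0, 0, 0], 255],
    [[-21.7, 0.1, -19.9], [0, 0, 0], 255]
  ]
}}

```text
time: 3.2
tcp_pos: [0.5605, 0.1757, 0.2233]
orientation: [180.0, -0.0, 149.4]
force: [0.7, 4.5, -1.5]
opening: 0.0228
```

```bash
python3 -c "
from h import *
import cv2
delta([.5414,.1868,.203],59.7)
im=vision.grab_frame('scene');cv2.imwrite('pics/s2.png',im[:,:,::-1])
im=vision.grab_frame('side');a=im[80:230,110:260,::-1];cv2.imwrite('pics/d2.png',cv2.resize(a,None,fx=4,fy=4))
"
```

```text
t 3.2 tcp [0.5605 0.1757 0.2233] ori [180.   -0.  149.4] F [ 0.7  4.5 -1.5] op 0.0228
 d [22.1 -0.1 20.3] rot [ 0.  -0.  -0.3]
```

View pics/d2.png

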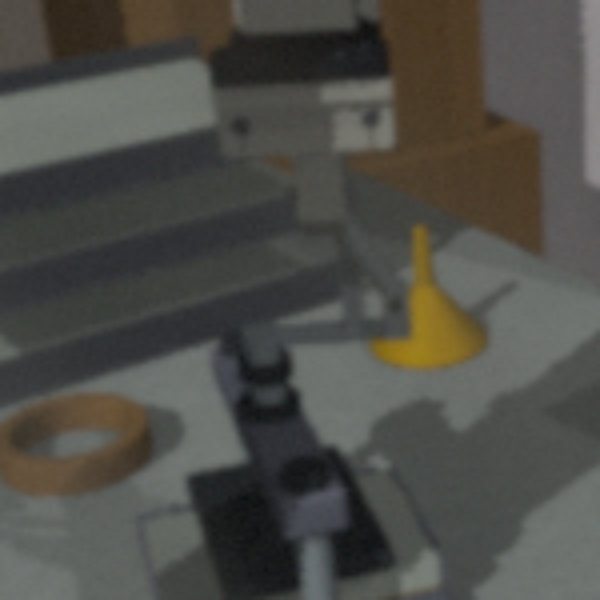

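The side view shows the stem rising with the fingers (the stem runs from about 340,225 to 395,300). I'll carry on to the stop with a few millimetres of overtravel.

Call:
{"name": "carry_out", "arguments": {
  "deltas": [
    [[-5.3, 0.1, -2.7], [0, 0, 0], 255],
    [[-10.8, 0.1, -5], [0, 0, 0], 255],
    [[-16.4, 0.1, -6.8], [0, 0, 0], 255],
    [[-22.2, 0.2, -8], [0, 0, 0], 255],
    [[-28.1, 0.2, -8.8], [0, 0, 0], 255]
  ]
}}

```text
time: 3.8
tcp_pos: [0.5853, 0.1602, 0.2322]
orientation: [-180.0, 0.0, 149.4]
force: [-1.1, 0.4, 2.6]
opening: 0.023
```

Call:
{"name": "carry_out", "arguments": {
  "deltas": [
    [[-3, 0, -0.2], [0, 0, 0], 255],
    [[-6, 0, -0.3], [0, 0, 0], 255],
    [[-8, 0, -0.3], [0, 0, 0], 255],
    [[-8, 0, -0.3], [0, 0, 0], 255]
  ]
}}

```text
time: 4.2
tcp_pos: [0.5914, 0.157, 0.2322]
orientation: [-180.0, -0.0, 149.4]
force: [-2.4, 0.7, 5.3]
opening: 0.023
```

```bash
python3 -c "
from h import *
import cv2
delta([.5895,.1587,.232],59.7)
im=vision.grab_frame('side');a=im[80:230,110:260,::-1];cv2.imwrite('pics/d3.png',cv2.resize(a,None,fx=4,fy=4))
"
```

```text
t 4.2 tcp [0.5914 0.157  0.2322] ori [-180.    -0.   149.4] F [-2.4  0.7  5.3] op 0.023
 d [2.5 0.5 0.2] rot [-0.  -0.  -0.3]
```

View pics/d3.png

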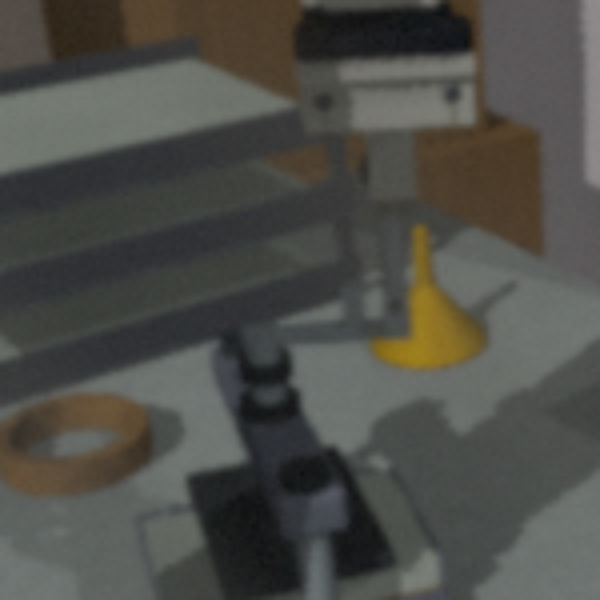

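Call:
{"name": "carry_out", "arguments": {
  "deltas": [
    [[-2, 0, 0], [0, 0, 0], 255],
    [[-4, 0, 0], [0, 0, 0], 255],
    [[-4, 0, 0], [0, 0, 0], 255],
    [[-4, 0, 0], [0, 0, 0], 255]
  ]
}}

```text
time: 4.65
tcp_pos: [0.5924, 0.1572, 0.232]
orientation: [-179.9, -0.3, 149.6]
force: [-11.6, 5.3, 7.9]
opening: 0.0228
```

```bash
python3 -c "
from h import *
delta([.5895,.1587,.232],59.7)
"
```

```text
t 4.65 tcp [0.5924 0.1572 0.232 ] ori [-179.9   -0.3  149.6] F [-11.6   5.3   7.9] op 0.0228
 d [ 3.3 -0.2 -0. ] rot [-0.1 -0.3 -0.1]
```

The handle is at its stop: about 13 N of reaction with almost no motion. Next I'll ease 3 mm off the push and turn the crank about its axis, 30° per call.

Call:
{"name": "carry_out", "arguments": {
  "deltas": [
    [[3.4, -7.7, 0], [0, 0, 6], 255],
    [[4.6, -15.3, 0], [0, 0, 12], 255],
    [[6.6, -22.7, 0], [0, 0, 18], 255],
    [[9.3, -29.9, 0], [0, 0, 24], 255],
    [[12.8, -36.8, 0], [0, 0, 30], 255]
  ]
}}

```text
time: 5.15
tcp_pos: [0.5651, 0.1311, 0.2322]
orientation: [179.9, -0.1, 119.2]
force: [-1.5, 5.1, 2.8]
opening: 0.0228
```

```bash
cat >> h.py <<'E'
def crank():
    s=sensors.state();v=s["tcp_pos"][:2]-B
    print("r",np.hypot(*v).round(4),"az",np.degrees(np.arctan2(v[1],v[0])).round(1),"ori",s["orientation"].round(1),"z",s["tcp_pos"][2].round(4),"F",s["force"].round(1),"tq",s["ft_torque"].round(2),"op",s["opening"].round(4),"t",s["time"])
    u=v/np.hypot(*v);print("Frad",(s["force"][:2]@u).round(1),"Ftan(cw)",(s["force"][:2]@[u[1],-u[0]]).round(1))
E
python3 -c "
from h import *
import cv2
crank()
im=vision.grab_frame('side');a=im[80:230,110:260,::-1];cv2.imwrite('pics/d4.png',cv2.resize(a,None,fx=4,fy=4))
"
```

```text
Traceback (most recent call last):
  File "h.py", line 15, in crank
    print("r",np.hypot(*v).round(4),"az",np.degrees(np.arctan2(v[1],v[0])).round(1),"ori",s["orientation"].round(1),"z",s["tcp_pos"][2].round(4),"F",s["force"].round(1),"tq",s["ft_torque"].round(2),"op",s["opening"].round(4),"t",s["time"])
                                                                                                                                                                                                           ^^^^^^^^^^^^^^^^^^
AttributeError: 'float' object has no attribute 'round'
```

```bash
sed -i 's/s\["opening"\].round(4)/round(s["opening"],4)/' h.py
python3 -c "
from h import *
import cv2
crank()
im=vision.grab_frame('side');a=im[80:230,110:260,::-1];cv2.imwrite('pics/d4.png',cv2.resize(a,None,fx=4,fy=4))
"
```

```text
r 0.0725 az -60.2 ori [ 1.799e+02 -1.000e-01  1.192e+02] z 0.2322 F [-1.5  5.1  2.8] tq [1.06 0.32 0.  ] op 0.0228 t 5.15
Frad -5.2 Ftan(cw) -1.2
```

View pics/d4.png

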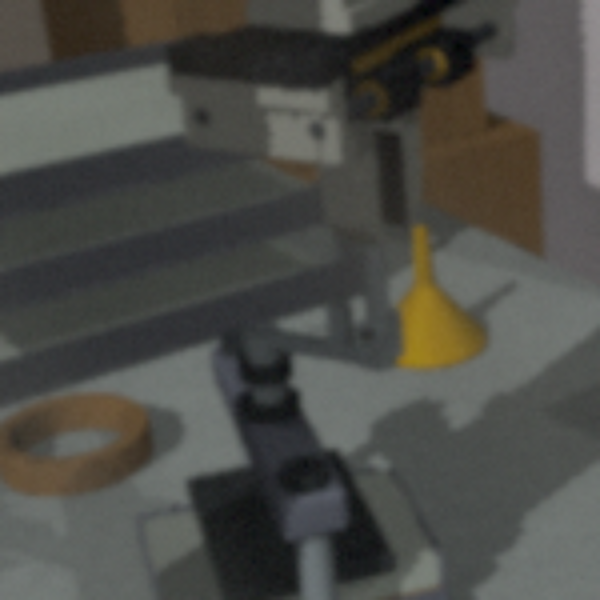

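The arm has turned with the handle, which is still upright, with about 5 N of radial force. Continuing.

Call:
{"name": "carry_out", "arguments": {
  "deltas": [
    [[0.4, -7.7, 0], [0, 0, 6], 255],
    [[1.6, -15.3, 0], [0, 0, 12], 255],
    [[3.6, -22.7, 0], [0, 0, 18], 255],
    [[6.3, -29.9, 0], [0, 0, 24], 255],
    [[9.8, -36.8, 0], [0, 0, 30], 255]
  ]
}}

```text
time: 5.7
tcp_pos: [0.5287, 0.1217, 0.2322]
orientation: [179.9, -0.1, 89.3]
force: [-0.2, 6.5, 0.7]
opening: 0.0229
```

```bash
python3 -c "
from h import *
crank()"
```

```text
r 0.0723 az -90.3 ori [ 1.799e+02 -1.000e-01  8.930e+01] z 0.2322 F [-0.2  6.5  0.7] tq [ 1.23 -0.18  0.04] op 0.0229 t 5.7
Frad -6.5 Ftan(cw) 0.3
```

Call:
{"name": "carry_out", "arguments": {
  "deltas": [
    [[0.4, -7.7, 0], [0, 0, 6], 255],
    [[1.6, -15.3, 0], [0, 0, 12], 255],
    [[3.6, -22.7, 0], [0, 0, 18], 255],
    [[5.3, -27.5, 0], [0, 0, 22], 255],
    [[7.3, -32.2, 0], [0, 0, 26], 255]
  ]
}}

```text
time: 6.2
tcp_pos: [0.4969, 0.1292, 0.2323]
orientation: [179.9, -0.1, 63.4]
force: [2.2, 5.2, -0.9]
opening: 0.0227
```

```bash
python3 -c "
from h import *
crank()"
```

```text
r 0.0723 az -116.4 ori [ 1.799e+02 -1.000e-01  6.340e+01] z 0.2323 F [ 2.2  5.2 -0.9] tq [ 0.99 -0.37  0.19] op 0.0227 t 6.2
Frad -5.6 Ftan(cw) 0.4
```

Call:
{"name": "carry_out", "arguments": {
  "deltas": [
    [[0.0, -2.6, 0], [0, 0, 2], 255],
    [[0.2, -5.1, 0], [0, 0, 4], 255],
    [[0.4, -7.7, 0], [0, 0, 6], 255],
    [[0.4, -7.7, 0], [0, 0, 6], 255]
  ]
}}

```text
time: 6.6
tcp_pos: [0.4919, 0.1322, 0.2324]
orientation: [179.8, -0.2, 57.4]
force: [8.5, 2.5, -4.3]
opening: 0.023
```

```bash
python3 -c "
from h import *
crank()"
```

```text
r 0.0721 az -121.0 ori [179.8  -0.2  57.4] z 0.2324 F [ 8.5  2.5 -4.3] tq [ 0.46 -1.58  0.14] op 0.023 t 6.6
Frad -6.5 Ftan(cw) -6.0
```

Call:
{"name": "carry_out", "arguments": {
  "deltas": [
    [[0, -1.5, 0], [0, 0, 0], 255],
    [[0, -3, 0], [0, 0, 0], 255],
    [[0, -3, 0], [0, 0, 0], 255],
    [[0, -3, 0], [0, 0, 0], 255]
  ]
}}

```text
time: 7.0
tcp_pos: [0.4915, 0.1325, 0.2325]
orientation: [179.6, -0.2, 57.4]
force: [16.8, -0.1, -8.7]
opening: 0.0229
```

```bash
python3 -c "
from h import *
import cv2
crank()
im=vision.grab_frame('side');a=im[80:230,110:260,::-1];cv2.imwrite('pics/d5.png',cv2.resize(a,None,fx=4,fy=4))
"
```

```text
r 0.0721 az -121.4 ori [179.6  -0.2  57.4] z 0.2325 F [16.8 -0.1 -8.7] tq [-0.17 -3.28  0.09] op 0.0229 t 7.0
Frad -8.7 Ftan(cw) -14.4
```

View pics/d5.png

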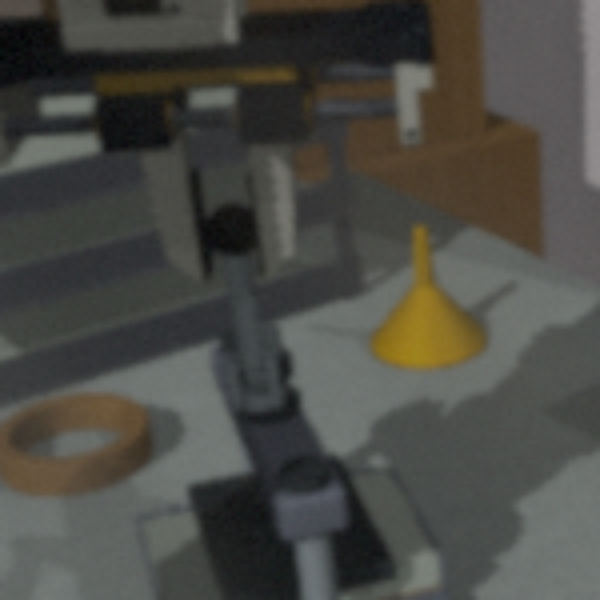

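The crank is at its stop: about -14 N tangential with no further motion, at azimuth -121°, where about -120.6° was predicted. I'll relax the push, release and retreat upwards.

Call:
{"name": "carry_out", "arguments": {
  "deltas": [
    [[0, 2, 0], [0, 0, 0], 255],
    [[0, 3.5, 0], [0, 0, 0], 255],
    [[0, 3.5, 0], [0, 0, 0], 255],
    [[0, 3.5, 0], [0, 0, 0], 0],
    [[0, 3.5, 0], [0, 0, 0], 0]
  ]
}}

```text
time: 7.55
tcp_pos: [0.4901, 0.1312, 0.2319]
orientation: [-180.0, 0.0, 57.4]
force: [0.2, 0.9, 0.7]
opening: 0.0344
```

Call:
{"name": "carry_out", "arguments": {
  "deltas": [
    [[0, 0, 0], [0, 0, 0], 0],
    [[0, 0, 0], [0, 0, 0], 0],
    [[0, 0, 0], [0, 0, 0], 0],
    [[0, 0, 0], [0, 0, 0], 0],
    [[0, 0, 0], [0, 0, 0], 0]
  ]
}}

```text
time: 8.05
tcp_pos: [0.4901, 0.1315, 0.2323]
orientation: [180.0, -0.0, 57.4]
force: [1.1, 0.6, 0.0]
opening: 0.0742
```

Call:
{"name": "carry_out", "arguments": {
  "deltas": [
    [[0, 0, -15], [0, 0, 0], 0],
    [[0, 0, -45], [0, 0, 0], 0],
    [[0, 0, -80], [0, 0, 0], 0],
    [[0, 0, -110], [0, 0, 0], 0],
    [[0, 0, -130], [0, 0, 0], 0]
  ]
}}

```text
time: 8.55
tcp_pos: [0.4906, 0.1316, 0.3646]
orientation: [179.9, -0.1, 57.4]
force: [1.3, 0.4, 0.6]
opening: 0.092
```

```bash
python3 -c "
from h import *
import cv2
crank()
for n,(r0,r1,c0,c1) in dict(scene=(130,280,280,430),side=(80,230,110,260)).items():
    im=vision.grab_frame(n)[:,:,::-1];cv2.imwrite(f'pics/{n}6.png',im);cv2.imwrite(f'pics/{n}6z.png',cv2.resize(im[r0:r1,c0:c1],None,fx=4,fy=4))
c=vision.get_calibration('wrist');cv2.imwrite('pics/w6.png',vision.grab_frame('wrist')[:,:,::-1])
a=np.radians(-120.6);p=B+.07*np.array([np.cos(a),np.sin(a)])
for z in(.251,.183):
  P=np.append(p,z);print(z,((proj('scene',P)-[280,130])*4).round(),((proj('side',P)-[110,80])*4).round(),proj('wrist',P,c).round(1))
"
```

```text
r 0.0733 az -121.7 ori [ 1.799e+02 -1.000e-01  5.740e+01] z 0.3646 F [1.3 0.4 0.6] tq [ 0.   -0.03  0.  ] op 0.092 t 8.55
Frad -1.0 Ftan(cw) -0.9
0.251 [246.  -2.] [233. 230.] [256.4 184.7]
0.183 [219.  96.] [252. 366.] [256.2 171.7]
```

View pics/scene6z.png

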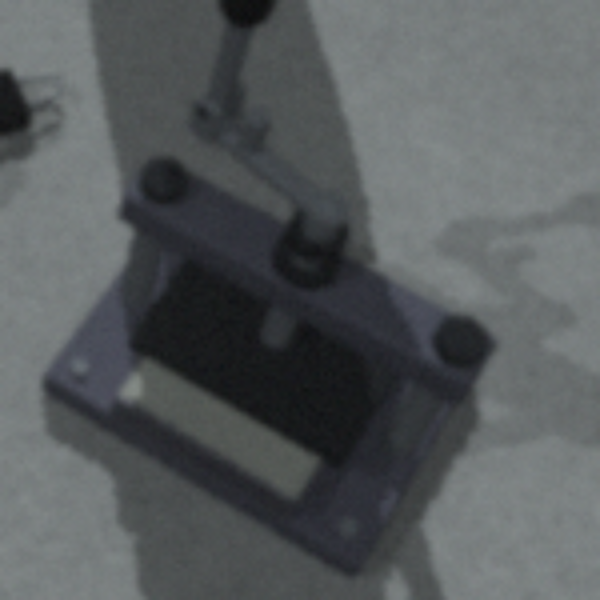

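View pics/side6z.png

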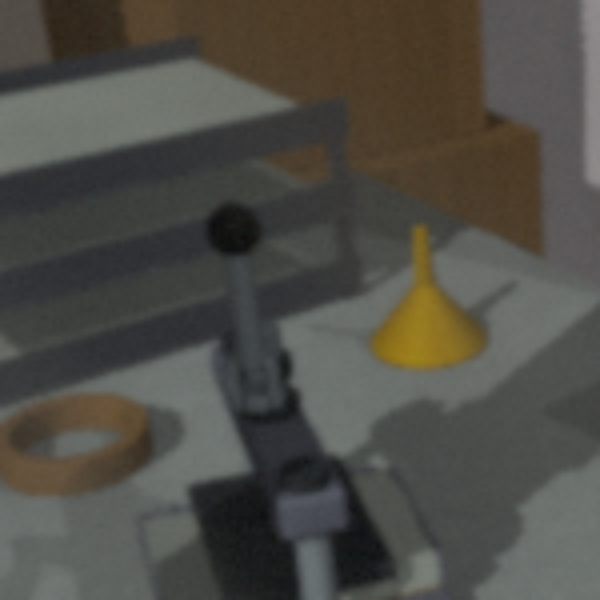

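View pics/w6.png

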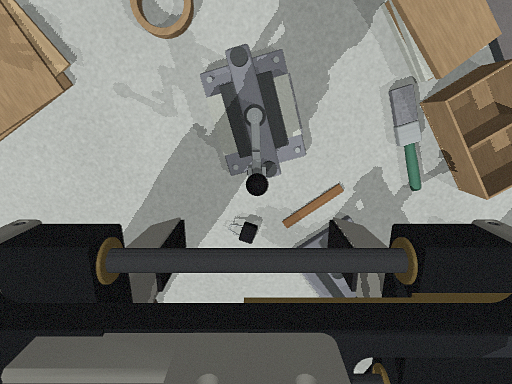

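The ball is at (234,230) in the side crop and (257,184) in the wrist view. The prediction for an upright handle at crank 1.8 was (233,230) and (256,185), so they match. The gripper is clear, and I'll check the spare ball before handing in.

```bash
python3 -c "
import cv2,numpy as np
for n,(r,c) in dict(scene=(116,174),side=(216,307)).items():
    f=lambda k:cv2.imread(f'pics/{n}{k}.png',0)[r-12:r+13,c-12:c+13].astype(float)
    print(n,cv2.phaseCorrelate(f('0'),f('6')))
from rig import manip
print(manip.hand_in())"
```

```text
scene ((0.40957692376097654, 0.3105379458395223), 1.0418587458852588)
side ((0.3753614330880115, 0.5827882480580389), 1.0755898175820264)
the job is handed in; nothing more can be done
None
```

I folded the handle on the pad press out to its upright stop, then turned the crank clockwise by the handle until it stopped. I let go, backed the gripper off upwards and handed the job in about 8.7 s into the run.

**Checks on the pad press**
- **Handle stop:** it pushed back with about 13 N and almost no further motion.
- **Crank stop:** it pushed back with about 14 N at azimuth -121°, where I had predicted about -120.6°.
- **After release:** the ball was within about 1 px of the predicted position (handle upright, crank at 1.8) in the side and wrist views. In the scene view it was cut off at the edge of my crop but agreed roughly.
- **Pressing plate:** I inferred that the plate is down on the pad from the crank reaching its stop. I did not measure the gap.

**Empty press:** the robot did not go near its handle. The image comparison of its ball gave an apparent shift of 0.3–0.6 px. I take that as a bias of the method rather than real movement, but I did not check it further.

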